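Seal the coffee canister and lift off its outer lid

ROBOT

A 6-joint arm with a two-finger parallel gripper is mounted at the origin on the work surface. World frame = base frame: x ahead of the robot, y to its left, z up, the work surface at z = 0. Lengths are in mm, angles in rad, forces in N, time in s.
With the tool pointing down it reaches from about 300 to 875 mm from the base axis. Payload 4.2 kg.
Tool frame: the origin (TCP) lies between the finger pads; the fingertips stand tips_ahead ahead of it and the grasp point (between the pads) lies 6 mm ahead of it (tips_ahead is the distance from the TCP to the fingertips, in mm); z points along the fingers, y is the line along which they close (so a half turn about z gives the same grasp; the last joint's range is limited). The gripper opens to 85 mm and grips with 20 to 120 N. Pads are 22 mm wide; open, the fingers measure 114 mm over their backs; the gripper's body (76 mm by 85 mm) begins 54 mm behind the grasp point. The pads swing forward as they close: fully open they stand 13 mm farther back than shut.
Start: joints at [-1.189, 0.32, 1.565, -0, 1.257, -0.02], TCP at [224.873, -529.221, 217.138] pointing down, gripper open.
Joint ranges: [-3.11, 3.11], [-0.84, 2.01], [0.21, 2.61], [-1.34, 4.49], [0.05, 2.63], [-2.56, 2.56]. Speed limits (rad/s): [2.57, 2.57, 3.14, 3.14, 3.14, 3.14].

INTERFACE

Orientations are given as a rotation vector (axis times angle).
In Python, from plant import * gives the robot as it stands.
- The arm moves only by the tool step_arm, never from a script. Its argument "targets" is a list of rows, each a list of 6 numbers: the shift along the tool's x, y, z as a fraction of full scale, then the turn, a rotation vector about the tool's x, y, z as a fraction of full scale. In form: [[x, y, z, wx, wy, wz], ...]. A call has 1 to 12 rows; each row shifts and turns the commanded pose from where the row before left it, along the tool's axes as they then stand; what a row does not reach is not made up. Full scale, the value 1, is 7.5 cm for a shift and 90 degrees for a turn. A row lasts 1/8 s, in which the tool goes at most 62.5 mm and 10.7 degrees, less where a joint would pass 70% of its speed; a pose out of reach is approached as far as the arm can. A call with a number of a shift or a turn outside -1 to 1 is refused whole. A call with a gripper value outside its range is refused whole. "grip" is the opening, from 0 (shut) to 1 (fully open), set as the call begins (left out, the last holds). The fingers move at their own pace and stop on an object; "newtons" is the grip in N (left out, the last holds). Time passes only in rows, so rows that do not move let the fingers close. It gives the time, the measured TCP pose, the force, the opening and the grip force at its end, in the units of the state.
- get_state(): the state, without advancing time (a new reading comes with each control period).
- grab_frame(name): name is "side" or "top" or "wrist"; returns (picture, depth): 384x512x3 uint8, blue, green, red; 384x512 float32, mm along the optical axis (not along the pixel's ray), 0 where there is no reading.
- get_calibration(name): a dict with "fx", "fy", "cx", "cy" (pixels), "k1" (the pictures are not rectified: a ray, as slopes to the right and down, at radius r is drawn at 1 + k1 r^2 times it, then the intrinsics apply), "R" (3x3) and "t" (3): a world point X has camera coordinates R X + t; the wrist camera has in their place "tool_from_camera" (4x4, takes a point from camera to tool coordinates, whose origin is the TCP and whose axes are the flange's). Camera axes: x right, y down, z forward; pixel columns grow to the right and rows downward; lengths in mm; the calibration is good to about 2 mm. A picture is of the moment at which its call begins: read the wrist's pose just before it. get_calibration takes no time and is no camera call.
- finish_job(): hands the job in; it is judged then, once.
Trained networks look in the newest picture that a camera, given by its name, has taken for a name from the list of things; names that differ only in an ending like _2 or _b are one class to them, and where a whole thing is asked for, a point or a joint stands for the part that bears it (a point fixed in the world has none). Each returns a list of dicts, best first, with "confidence" (0 to 1); they miss things now and then, are a little off and sometimes report something else, mostly with a low value. They report only what shows in the picture. A call takes as long as a camera call. They do not tell look-alikes from the thing itself.
- search_frame(camera, target): "rect" ([centre column, centre row, width, height] in pixels, round what is visible of it).
- pinpoint(camera, target): "centre" ([row, column] in pixels: a listed point, or the origin of a listed thing).
The state is a dict: "time_s": time; "q": joint angles; "qvel": joint speeds; "effort": joint torques, N m; "eef_pos": TCP position; "tcp_rot": TCP orientation; "ft_force": force on the tool from outside, world axes, zero at the start; "moment": the same for the moment, N m; "finger_gap": finger opening in mm; "grip_force": force on a finger pad.
Only numpy, scipy, OpenCV 4.12 (cv2) and the standard library are available. Lean on these libraries where they do the work, as an engineer would, in place of code of your own. Each camera call takes 0.05 s, during which the arm holds its last target. There are 200 camera calls.

TASK

The coffee canister's two lids are nested together on the grey drying board. Lift the pair together by the black knob, lower it onto the canister until the inner lid sits fully home, and only then push the knob all the way down to seal it. Then take the outer lid by its wooden neck, lift it alone straight up, and finish still holding it level over the canister, about 10 cm above where it sat, with the inner lid left home and its knob still down; leave the canister standing where it is and the other things alone.

Things in the scene. Friction and masses are not known exactly. Their poses are not given: they have to be found in the camera images.
- tin: Green round coffee canister with brass bands, open at the top, of thick steel, standing loose and empty on the counter, about 0.8 kg. 120 mm high, 84 mm outside diameter, wall 3 mm (mouth 78 mm). Origin at the centre of its underside, z up.
- inner_lid: Inner lid: black rubber plug 14 mm high (73 mm diameter, tapering to 64 mm at its foot) under an aluminium flange 89 mm wide, 4 mm thick; 0.14 kg. Origin: centre of the plug's underside, z up. The plug fits the canister's mouth with 2.5 mm play; home, the flange rests on the rim and the origin is 106 mm above the canister's. The knob stem stands at its centre; lifting it lifts both lids.
- knob_top (a point): Centre of the top face of the inner lid's black knob, an upright round stem 18 mm in diameter that comes up through the outer lid's neck. Raised, it is 78 mm above the inner lid's origin and 34 mm above the neck's top, a yellow band showing; pushed down, 66 mm above the origin and 22 mm above the neck, the band hidden.
- knob (a joint): How far the knob is pushed down into the inner lid: 0 = fully raised (start), 0.012 m = fully down (stop). It needs about 7 N to slide and stays where it is left; pulling up on it when raised simply lifts the lid.
- outer_lid: Outer lid: steel cap 100 mm wide, 16 mm high (skirt inside 95 mm, top 4 mm thick) with a pale wooden tube, the neck, 38 mm outside, 28 mm bore, rising 22 mm from its top; 0.17 kg. Origin: centre of the skirt's lower edge, z up; steel top at 16 mm, neck's top at 38 mm. Nested, it rests loosely on the inner flange (3 mm play), its origin 6 mm above the inner lid's.
- board: Grey drying board, fixed, 170 x 170 x 12 mm, on which the nested lids stand at the start. Origin at the centre of its underside.
- soap: Bystander: blue-white soap bottle with a black cap, 64 mm diameter, 160 mm high, loose. Origin at the centre of its underside.
- spray: Bystander: blue bottle, 56 mm diameter, 190 mm high, loose. Origin at the centre of its underside.
- sponge: Bystander: green sponge block, 70 x 110 x 28 mm, loose. Origin at the centre of its underside.
- mug: Bystander: white mug, 76 mm diameter, 85 mm high, handle to its +y, loose. Origin at the centre of its underside.
There are look-alikes about, which are no part of the job. There is more than one size of the outer_lid; the job needs the middle-sized. What is shaped like the tin but turquoise is not meant.

How it is judged:
By the outcome, as a careful person would: the job done as asked, in the order asked, and still so for the second after the job is handed in, while the arm keeps its last pose, push and grip.
It also fails if it takes over 64 s, if anything falls off the work surface, if the arm or the gripper's body presses on something with over 40 N, if the wrist force passes 120 N, or if a joint passes its speed limit or range.

## Working session

There is one attempt and no reset: what is moved stays moved. The work goes in short steps, Python scripts to look and compute and a tool call to move; the robot and the scene stay as the last step left them, time stands still between calls to the robot, and variables do not carry over. Pictures are saved under pics/ and viewed, at most 13 in all, crops included, and the job is handed in when it is done.

Besides the shell and the picture viewer there is one more tool, called as a command line: name --pt "numbers of a row" for each row, then --argument value for the rest. step_arm: Moves the arm, as the interface text tells. Its arguments: {"type":"object","properties":{"targets":{"type":"array","items":{"type":"array","items":{"type":"number"}}},"grip":{"type":"number"},"newtons":{"type":"number"}},"required":["targets"]}

```bash
mkdir -p pics; ls; python3 - <<'E'
from plant import *
import cv2,numpy as np
s=get_state();print(s)
for n in ["side","top"]:
    p,d=grab_frame(n);cv2.imwrite(f"pics/{n}0.png",p);np.save(f"{n}0.npy",d)
    print(n,get_calibration(n))
    for t in ["tin","outer_lid","inner_lid","knob_top","board"]:
        print(t,[(np.round(r["centre"]).tolist(),round(r["confidence"],2)) for r in pinpoint(n,t)],[(np.round(r["rect"]).tolist(),round(r["confidence"],2)) for r in search_frame(n,t)])
print(get_calibration("wrist"))
a=[cv2.imread(f"pics/{n}0.png") for n in("top","side")]
E
```

```text
pics
{'time_s': 0.0, 'q': array([-1.18900417e+00,  3.20263448e-01,  1.56563726e+00, -2.80321842e-05,
        1.25741783e+00, -2.00212193e-02]), 'qvel': array([ 0.00109532, -0.00136023, -0.0005934 , -0.00050641,  0.00103189,
       -0.0008247 ]), 'effort': array([ 2.07721307e-03, -4.15518200e+01, -2.34161943e+01, -6.43300223e-05,
        8.06272816e-03, -1.90305030e-05]), 'eef_pos': array([ 224.67363379, -528.75469181,  216.31484621]), 'tcp_rot': array([-3.07674116e+00, -6.26605009e-01,  5.28620583e-04]), 'ft_force': array([-0.15129714,  0.87818278, -0.00592582]), 'moment': array([0.01103562, 0.06362345, 0.02670068]), 'grip_force': 0.0, 'finger_gap': 85.31454389278711}
side {'fx': 457.7116817560089, 'fy': 457.7116817560089, 'cx': 253.6861263264068, 'cy': 192.78231673694836, 'k1': -0.05663056476241242, 'R': array([[ 0.94349618, -0.3309158 , -0.01759817],
       [-0.20284777, -0.53472827, -0.82031608],
       [ 0.26204531,  0.77753483, -0.57163961]]), 't': array([-536.80610331,  176.88749933, 1325.07264627])}
tin [([253.0, 269.0], 0.81), ([252.0, 208.0], 0.65)] [([207.0, 235.0, 30.0, 48
[... 1216 characters left out ...]
, 0.47)] [([225.0, 225.0, 9.0, 8.0], 0.38)]
knob_top [([226.0, 223.0], 0.63)] [([323.0, 145.0, 28.0, 28.0], 0.65)]
board [([220.0, 226.0], 0.7), ([228.0, 221.0], 0.67)] [([224.0, 222.0, 67.0, 69.0], 0.85)]
{'fx': 289.29081708502827, 'fy': 289.29081708502827, 'cx': 256.65228215172306, 'cy': 194.10200056552458, 'k1': -0.03343170042406622, 'tool_from_camera': array([[ 6.64859322e-04, -9.56970287e-01, -2.90185163e-01,
         7.43047670e+01],
       [ 9.99999753e-01,  5.69938460e-04,  4.11616451e-04,
         5.53120300e-01],
       [-2.28517029e-04, -2.90185364e-01,  9.56970429e-01,
        -1.57299978e+02],
       [ 0.00000000e+00,  0.00000000e+00,  0.00000000e+00,
         1.00000000e+00]])}
```

View pics/top0.png

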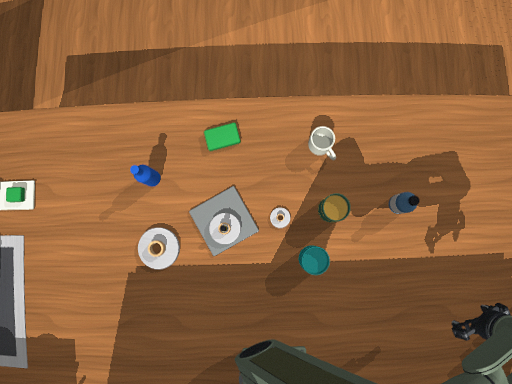

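View pics/side0.png

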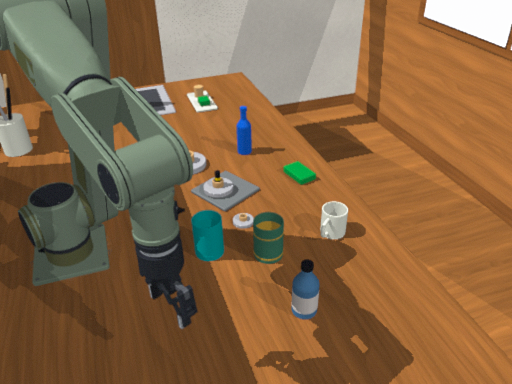

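The outer lids in the top picture are a large one at (158,249), a middle one on the board at (224,228) with the knob, and a small one at (280,217). The middle one fits. The tin is the green one with brass bands at (335,208), and the turquoise one at (314,260) is the look-alike. I'll measure and confirm these in one crop.

```bash
cat > h.py <<'E'
from plant import *
import numpy as np,cv2
from scipy.spatial.transform import Rotation as Ro
from scipy.optimize import least_squares
def cloud(n,d):
    c=get_calibration(n);v,u=np.mgrid[0:384,0:512].astype(np.float64)
    K=np.array([[c["fx"],0,c["cx"]],[0,c["fy"],c["cy"]],[0,0,1]])
    p=cv2.undistortPoints(np.stack([u.ravel(),v.ravel()],1)[:,None],K,np.array([c["k1"],0,0,0]))[:,0]
    X=np.c_[p,np.ones(len(p))]*d.ravel()[:,None]
    if n=="wrist":
        s=get_state();T=c["tool_from_camera"];X=X@T[:3,:3].T+T[:3,3]
        X=X@Ro.from_rotvec(s["tcp_rot"]).as_matrix().T+s["eef_pos"]
    else: X=(X-c["t"])@c["R"]
    return X.reshape(384,512,3)
def circ(P,r):
    f=least_squares(lambda c:np.hypot(*(P-c).T)-r,(P.max(0)+P.min(0))/2,loss="soft_l1",f_scale=1)
    return f.x
E
python3 - <<'E'
from h import *
import plant
print([x for x in dir(plant) if x[0]!="_"], getattr(plant,"tips_ahead",None))
d=np.load("top0.npy");X=cloud("top",d)
def box(u,v,w):return X[v-w:v+w,u-w:u+w].reshape(-1,3)
P=box(333,208,24);R=P[(P[:,2]>112)&(P[:,2]<130)];print("tin",len(R),R.min(0),R.max(0),circ(R[:,:2],40.5))
P=box(314,260,24);R=P[(P[:,2]>100)];print("turq",len(R),R.min(0),R.max(0))
P=box(225,228,26)
for lo,hi in((8,18),(25,42),(48,64),(75,100)):
    R=P[(P[:,2]>lo)&(P[:,2]<hi)];print(lo,len(R),R.min(0).round(),R.max(0).round(),R.mean(0).round(1),np.median(R,0).round(1))
for u,v in((158,249),(280,217)):
    P=box(u,v,26);R=P[(P[:,2]>9)&(P[:,2]<60)];print(u,len(R),R.min(0).round(),R.max(0).round())
for n,(u,v) in dict(soap=(404,202),spray=(145,176),mug=(322,140)).items():print(n,X[v,u].round())
a=cv2.imread("pics/top0.png")[180:284,125:365];cv2.imwrite("pics/crop.png",cv2.resize(a,None,fx=3.3,fy=3.3,interpolation=2))
E
```

```text
['MotionError', 'finish_job', 'get_calibration', 'get_state', 'grab_frame', 'pinpoint', 'search_frame', 'tips_ahead'] 25.0
tin 102 [ 502.01681818 -238.31649587  112.28695768] [ 583.29304424 -157.16712502  126.63585376] [ 542.121865   -198.86982022]
turq 144 [ 342.54818443 -172.19725151  100.46999273] [ 468.29705564   11.830796   1313.10636707]
8 1309 [411.  62.   8.] [577. 229.  18.] [510.6 149.9  12.4] [521.9 158.4  12.3]
25 679 [442.  94.  26.] [538. 193.  42.] [490.2 143.4  34.1] [489.6 142.3  34.1]
48 56 [474. 127.  50.] [509. 162.  64.] [490.8 143.9  55.6] [490.4 142.7  55.3]
75 30 [483. 136.  78.] [499. 151.  95.] [490.5 143.6  90. ] [489.6 143.5  90.9]
158 1274 [367. 295.  10.] [496. 430.  56.]
280 286 [458. -75.   9.] [570.  51.  29.]
soap [ 550. -407.  120.]
spray [650. 370. 132.]
mug [ 773. -183.    2.]
```

View pics/crop.png

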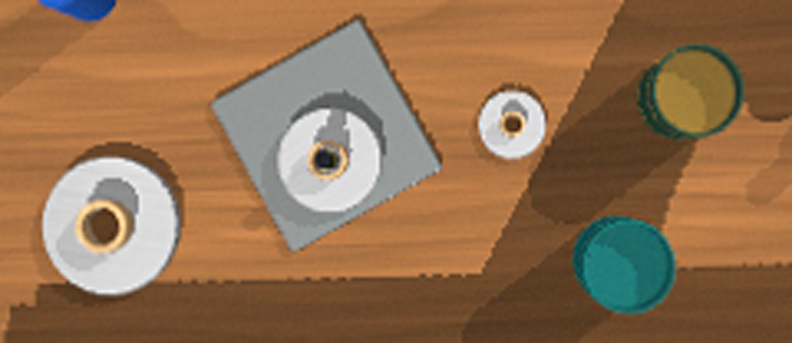

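The crop confirms it: the middle lid, with the black knob in its neck, is on the board. Its centre is at about (490,143) mm, and the banded green tin is at (542,-199). I'll go above the knob next.

```bash
cat >> h.py <<'E'
def go(x,y,z,yaw=None):
    s=get_state();R=Ro.from_rotvec(s["tcp_rot"]).as_matrix()
    d=R.T@(np.array([x,y,z])-s["eef_pos"])
    Rd=np.array([[1,0,0],[0,-1,0],[0,0,-1.]])
    a=np.arctan2(R[1,0],R[0,0]) if yaw is None else yaw
    w=Ro.from_matrix(R.T@Ro.from_euler("z",a).as_matrix()@Rd).as_rotvec()
    print("t",s["time_s"],"pos",s["eef_pos"].round(1),"yaw",np.arctan2(R[1,0],R[0,0]).round(3),"F",s["ft_force"].round(1),"| shift/75",(d/75).round(3),"turn/90",(w/(np.pi/2)).round(3))
E
python3 -c "
from h import *
go(490.4,143.5,200)"
```

```text
t 1.1 pos [ 224.9 -529.2  217.1] yaw 0.402 F [ 0.3  0.2 -0.3] | shift/75 [ 6.766 -6.871  0.228] turn/90 [0. 0. 0.]
```

step_arm --pt "0.5 -0.5 0 0 0 0" --pt "0.5 -0.5 0 0 0 0" --pt "0.5 -0.5 0 0 0 0" --pt "0.5 -0.5 0 0 0 0" --pt "0.5 -0.5 0 0 0 0" --pt "0.5 -0.5 0 0 0 0" --pt "0.5 -0.5 0 0 0 0" --pt "0.5 -0.5 0 0 0 0" --pt "0.5 -0.5 0 0 0 0" --pt "0.5 -0.5 0 0 0 0" --pt "0.5 -0.5 0 0 0 0" --pt "0.5 -0.5 0 0 0 0" --grip 1

```text
time_s: 2.6
eef_pos: [463.6, 62.7, 217.3]
tcp_rot: [3.078, 0.627, 0.001]
ft_force: [0.2, -0.4, 0.2]
finger_gap: 85.8
grip_force: 0.0
```

```bash
python3 -c "
from h import *
go(490.4,143.5,200)"
```

```text
t 2.6 pos [463.6  62.7 217.3] yaw 0.402 F [ 0.2 -0.4  0.2] | shift/75 [ 0.751 -0.852  0.231] turn/90 [ 0. -0. -0.]
```

step_arm --pt "0.375 -0.426 0.1 0 0 0" --pt "0.376 -0.426 0.131 0 0 0" --pt "0 0 0 0 0 0" --pt "0 0 0 0 0 0"

```text
time_s: 3.1
eef_pos: [489.6, 141.4, 199.7]
tcp_rot: [3.078, 0.627, -0.001]
ft_force: [0.3, 0.8, -0.7]
finger_gap: 85.8
grip_force: 0.0
```

```bash
cat > w.py <<'E'
from h import *
import sys
go(490.4,143.5,86)
p,d=grab_frame("wrist");cv2.imwrite(f"pics/{sys.argv[1]}.png",p);X=cloud("wrist",d)
np.save("wX.npy",X)
E
python3 - <<'E'
import sys;sys.argv=["","w1"]
exec(open("w.py").read())
A=X.reshape(-1,3)
m=np.hypot(A[:,0]-490,A[:,1]-143)<55
A=A[m]
for lo,hi in((28,40),(50,60),(82,96)):
    R=A[(A[:,2]>lo)&(A[:,2]<hi)]
    if len(R):print(lo,len(R),R.min(0).round(1),R.max(0).round(1),R.mean(0).round(1),((R.min(0)+R.max(0))/2).round(1))
E
```

```text
t 3.1 pos [489.6 141.4 199.7] yaw 0.402 F [ 0.3  0.8 -0.7] | shift/75 [ 0.021 -0.022  1.516] turn/90 [0. 0. 0.]
28 4917 [440.2  94.4  28.3] [539.3 193.6  39.8] [492.6 145.3  34.7] [489.8 144.   34. ]
50 420 [471.3 125.5  50. ] [508.6 163.   59.8] [493.7 145.7  56. ] [490.  144.2  54.9]
82 282 [480.7 135.3  82.7] [498.4 152.8  92.4] [490.6 144.4  90.1] [489.6 144.   87.6]
```

View pics/w1.png

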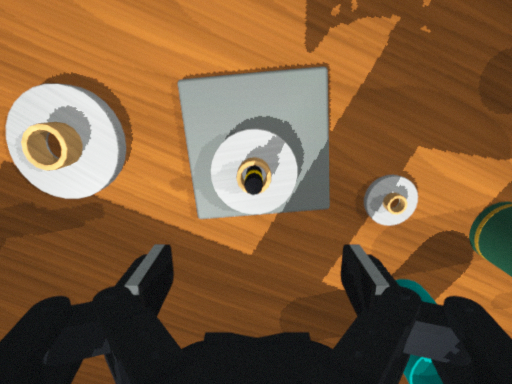

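The knob is at pixel (255,178), midway between the fingers, with the yellow band showing. Descending.

step_arm --pt "0.017 -0.03 0.5 0 0 0" --pt "0 0 0.5 0 0 0" --pt "0 0 0.3 0 0 0" --pt "0 0 0.15 0 0 0" --pt "0 0 0 0 0 0" --pt "0 0 0 0 0 0"

```text
time_s: 3.9
eef_pos: [491.0, 144.3, 92.1]
tcp_rot: [-3.079, -0.626, -0.004]
ft_force: [0.3, 0.8, -0.1]
finger_gap: 85.6
grip_force: 0.0
```

```bash
python3 -c "
from h import *
go(489.9,144,87)"
```

```text
t 3.9 pos [491.  144.3  92.1] yaw 0.401 F [ 0.3  0.8 -0.1] | shift/75 [-0.015 -0.003  0.069] turn/90 [ 0.    -0.001 -0.   ]
```

step_arm --pt "-0.012 0 0.06 0 0 0" --pt "0 0 0 0 0 0" --pt "0 0 0 0 0 0" --pt "0 0 0 0 0 0"

```text
time_s: 4.4
eef_pos: [489.5, 144.0, 86.6]
tcp_rot: [3.078, 0.627, 0.001]
ft_force: [-0.2, 0.3, 0.1]
finger_gap: 85.6
grip_force: 0.0
```

step_arm --pt "0 0 0 0 0 0" --pt "0 0 0 0 0 0" --pt "0 0 0 0 0 0" --pt "0 0 0 0 0 0" --pt "0 0 0 0 0 0" --pt "0 0 0 0 0 0" --pt "0 0 0 0 0 0" --pt "0 0 0 0 0 0" --grip 0 --newtons 40

```text
time_s: 5.4
eef_pos: [489.4, 143.9, 86.5]
tcp_rot: [3.078, 0.627, 0.0]
ft_force: [0.3, 0.0, 0.4]
finger_gap: -0.3
grip_force: 0.0
```

```bash
python3 - <<'E'
import sys;sys.argv=["","w2"]
exec(open("w.py").read())
q,e=grab_frame("side");t,f=grab_frame("top")
Y=cloud("top",f);A=Y[195:265,190:260].reshape(-1,3)
for lo,hi in((26,42),(48,64),(75,95)):
    R=A[(A[:,2]>lo)&(A[:,2]<hi)]
    if len(R):print(lo,len(R),R.min(0).round(),R.max(0).round(),R.mean(0).round(1))
cv2.imwrite("pics/c2.png",np.hstack([cv2.resize(p,(400,300)),cv2.resize(q[130:214,160:272],(400,300),interpolation=2)]))
E
```

```text
t 5.4 pos [489.4 143.9  86.5] yaw 0.402 F [0.3 0.  0.4] | shift/75 [0.01  0.011 0.007] turn/90 [0. 0. 0.]
26 81 [443.  94.  26.] [531. 165.  40.] [472.5 120.   34.1]
```

View pics/c2.png

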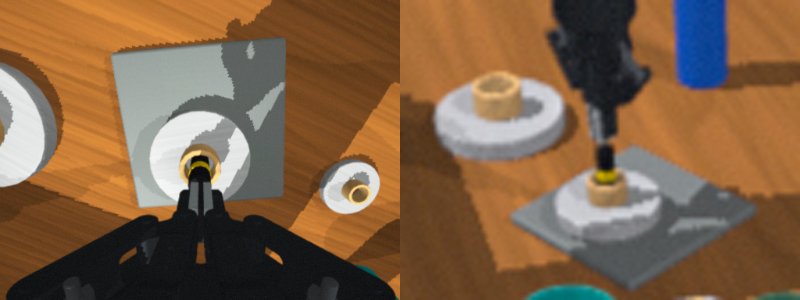

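```bash
python3 - <<'E'
from h import *
X=np.load("wX.npy")
for v in range(190,300,10):
    print(v,[X[v,u].round(0).tolist() for u in (250,256,262)])
s=get_state();R=Ro.from_rotvec(s["tcp_rot"]).as_matrix()
q,e=grab_frame("side");Y=cloud("side",e)
P=Y[130:200,200:240].reshape(-1,3)
m=(np.hypot(P[:,0]-490,P[:,1]-144)<30)&(P[:,2]>50)
Q=P[m]
for z in range(50,150,6):
    r=Q[(Q[:,2]>=z)&(Q[:,2]<z+6)]
    if len(r):print(z,len(r),r.min(0).round(),r.max(0).round(),r.mean(0).round(1))
E
```

```text
190 [[505.0, 155.0, 50.0], [507.0, 151.0, 52.0], [508.0, 147.0, 49.0]]
200 [[495.0, 151.0, 41.0], [497.0, 147.0, 42.0], [498.0, 143.0, 39.0]]
210 [[496.0, 151.0, 63.0], [498.0, 148.0, 66.0], [499.0, 143.0, 63.0]]
220 [[495.0, 150.0, 80.0], [498.0, 147.0, 83.0], [498.0, 143.0, 79.0]]
230 [[558.0, 173.0, 244.0], [495.0, 146.0, 90.0], [497.0, 143.0, 91.0]]
240 [[498.0, 151.0, 113.0], [500.0, 148.0, 113.0], [501.0, 145.0, 113.0]]
250 [[499.0, 151.0, 124.0], [500.0, 148.0, 124.0], [501.0, 146.0, 125.0]]
260 [[499.0, 150.0, 133.0], [500.0, 148.0, 134.0], [500.0, 145.0, 132.0]]
270 [[497.0, 150.0, 139.0], [499.0, 148.0, 139.0], [499.0, 145.0, 139.0]]
280 [[500.0, 151.0, 150.0], [494.0, 145.0, 139.0], [500.0, 146.0, 147.0]]
290 [[497.0, 149.0, 151.0], [489.0, 144.0, 138.0], [496.0, 144.0, 148.0]]
50 38 [474. 122.  51.] [508. 158.  56.] [489.3 137.3  53.7]
56 14 [471. 127.  56.] [496. 150.  61.] [485.1 136.6  58.3]
62 6 [484. 133.  62.] [496. 144.  68.] [490.7 137.5  66. ]
68 8 [483. 130.  69.] [496. 139.  73.] [489.  136.1  70.9]
74 8 [484. 134.  75.] [497. 141.  80.] [489.3 137.4  77.4]
80 8 [484. 134.  81.] [497. 152.  86.] [488.8 138.6  83.7]
86 14 [481. 130.  87.] [498. 152.  90.] [490.2 140.9  88.9]
92 2 [492. 137.  92.] [494. 142.  93.] [492.9 139.2  92.7]
98 5 [484. 132. 100.] [502. 141. 104.] [492.7 137.2 102. ]
104 9 [480. 131. 105.] [502. 143. 110.] [488.3 137.2 107.5]
110 11 [479. 125. 110.] [498. 153. 116.] [487.  135.8 112.2]
116 17 [479. 127. 117.] [501. 153. 122.] [488.3 135.1 119.5]
122 14 [481. 128. 122.] [502. 145. 128.] [491.9 134.1 125.2]
128 13 [478. 131. 129.] [503. 146. 134.] [489.7 134.9 131.3]
134 9 [479. 127. 134.] [491. 145. 140.] [484.  135.  137.1]
140 9 [477. 128. 140.] [498. 153. 146.] [483.7 140.6 142.9]
146 17 [468. 116. 147.] [506. 165. 152.] [481.1 142.9 149.3]
```

```bash
python3 - <<'E'
from h import *
X=np.load("wX.npy")
s=get_state();R=Ro.from_rotvec(s["tcp_rot"]).as_matrix()
T=(X-s["eef_pos"])@R
for v in range(226,246,1): print(v,T[v,248:266:3].round(0).tolist())
p=cv2.imread("pics/w2.png");q,_=grab_frame("side")
cv2.imwrite("pics/c3.png",np.hstack([cv2.resize(p[170:320,180:330],(400,400),interpolation=2),cv2.resize(q[130:210,180:260],(400,400),interpolation=2)]))
E
```

```text
226 [[8.0, -4.0, -2.0], [8.0, -3.0, -3.0], [9.0, -1.0, -4.0], [8.0, 1.0, -3.0], [9.0, 3.0, -4.0], [7.0, 4.0, -1.0]]
227 [[8.0, -4.0, -3.0], [8.0, -3.0, -3.0], [8.0, -1.0, -4.0], [8.0, 1.0, -4.0], [8.0, 3.0, -4.0], [7.0, 4.0, -2.0]]
228 [[7.0, -4.0, -3.0], [7.0, -3.0, -4.0], [8.0, -1.0, -4.0], [8.0, 1.0, -4.0], [7.0, 3.0, -3.0], [7.0, 4.0, -4.0]]
229 [[7.0, -4.0, -4.0], [7.0, -3.0, -4.0], [7.0, -1.0, -4.0], [7.0, 1.0, -4.0], [7.0, 3.0, -5.0], [7.0, 4.0, -4.0]]
230 [[6.0, -4.0, -4.0], [6.0, -3.0, -3.0], [6.0, -1.0, -4.0], [7.0, 1.0, -5.0], [6.0, 3.0, -3.0], [6.0, 4.0, -3.0]]
231 [[6.0, -4.0, -4.0], [6.0, -3.0, -4.0], [6.0, -1.0, -5.0], [6.0, 1.0, -4.0], [6.0, 3.0, -4.0], [5.0, 4.0, -3.0]]
232 [[5.0, -4.0, -4.0], [4.0, -3.0, -3.0], [5.0, -1.0, -4.0], [5.0, 1.0, -4.0], [5.0, 3.0, -3.0], [5.0, 4.0, -4.0]]
233 [[4.0, -4.0, -3.0], [4.0, -3.0, -4.0], [5.0, -1.0, -5.0], [4.0, 1.0, -4.0], [4.0, 3.0, -4.0], [5.0, 4.0, -5.0]]
234 [[11.0, -4.0, -20.0], [11.0, -2.0, -20.0], [11.0, -1.0, -21.0], [11.0, 1.0, -20.0], [11.0, 2.0, -19.0], [11.0, 4.0, -20.0]]
235 [[11.0, -4.0, -21.0], [11.0, -2.0, -21.0
[... 663 characters left out ...]
 [11.0, 1.0, -27.0], [11.0, 2.0, -26.0], [11.0, 4.0, -26.0]]
241 [[11.0, -4.0, -28.0], [11.0, -2.0, -29.0], [11.0, -1.0, -28.0], [11.0, 1.0, -28.0], [11.0, 2.0, -28.0], [11.0, 4.0, -27.0]]
242 [[11.0, -4.0, -29.0], [11.0, -2.0, -28.0], [11.0, -1.0, -30.0], [11.0, 1.0, -29.0], [11.0, 2.0, -29.0], [11.0, 4.0, -29.0]]
243 [[11.0, -4.0, -31.0], [11.0, -2.0, -30.0], [11.0, -1.0, -30.0], [11.0, 1.0, -30.0], [11.0, 2.0, -31.0], [11.0, 4.0, -29.0]]
244 [[11.0, -4.0, -31.0], [11.0, -2.0, -32.0], [11.0, -1.0, -31.0], [11.0, 1.0, -32.0], [11.0, 2.0, -32.0], [11.0, 4.0, -32.0]]
245 [[11.0, -4.0, -32.0], [11.0, -2.0, -32.0], [11.0, -1.0, -32.0], [11.0, 1.0, -32.0], [11.0, 2.0, -32.0], [11.0, 4.0, -32.0]]
```

View pics/c3.png

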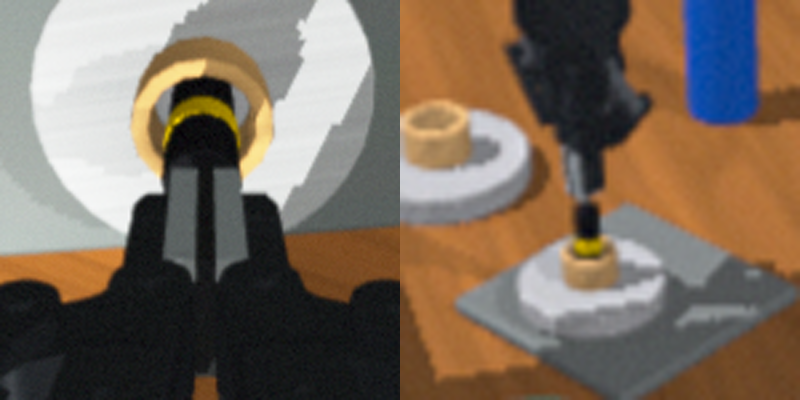

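The picture shows that the closed fingertips end just above the knob, not around it. In the tool frame the real tips sit about 19 mm behind the TCP, so the reported geometry is off, and I'll go by what the cameras show. I'll open, go 38 mm lower and close again. Nothing was touched.

step_arm --pt "0 0 0 0 0 0" --pt "0 0 0 0 0 0" --pt "0 0 0 0 0 0" --pt "0 0 0 0 0 0" --pt "0 0 0 0 0 0" --pt "0 0 0 0 0 0" --pt "0 0 0.2 0 0 0" --pt "0 0 0.15 0 0 0" --pt "0 0 0.15 0 0 0" --pt "0 0 0 0 0 0" --grip 1

```text
time_s: 6.9
eef_pos: [488.5, 143.7, 47.7]
tcp_rot: [3.078, 0.627, -0.004]
ft_force: [-0.7, 0.4, 1.3]
finger_gap: 85.1
grip_force: 0.0
```

```bash
python3 - <<'E'
from h import *
go(489.9,144,48)
p,d=grab_frame("wrist");X=cloud("wrist",d);s=get_state();R=Ro.from_rotvec(s["tcp_rot"]).as_matrix()
T=(X-s["eef_pos"])@R
np.save("T.npy",T)
for v in range(210,300,6): print(v,T[v,100:420:40].round(0).tolist())
q,_=grab_frame("side")
cv2.imwrite("pics/c4.png",np.hstack([cv2.resize(p,(400,300)),cv2.resize(q[130:205,180:280],(400,300),interpolation=2)]))
E
```

```text
t 6.9 pos [488.5 143.7  47.7] yaw 0.402 F [-0.7  0.4  1.3] | shift/75 [ 0.019  0.004 -0.004] turn/90 [-0.     0.002 -0.   ]
210 [[-0.0, -118.0, 47.0], [-1.0, -88.0, 48.0], [12.0, -48.0, 14.0], [12.0, -22.0, 13.0], [20.0, 2.0, -7.0], [12.0, 28.0, 14.0], [4.0, 60.0, 35.0], [4.0, 88.0, 35.0]]
216 [[-5.0, -119.0, 48.0], [-5.0, -88.0, 47.0], [8.0, -48.0, 13.0], [8.0, -22.0, 13.0], [17.0, 2.0, -9.0], [8.0, 28.0, 13.0], [1.0, 59.0, 33.0], [-1.0, 89.0, 36.0]]
222 [[-11.0, -120.0, 48.0], [-10.0, -89.0, 47.0], [4.0, -48.0, 13.0], [4.0, -23.0, 14.0], [9.0, 3.0, 2.0], [4.0, 28.0, 13.0], [-5.0, 60.0, 35.0], [-5.0, 90.0, 35.0]]
228 [[-16.0, -121.0, 48.0], [-15.0, -89.0, 47.0], [-1.0, -49.0, 14.0], [0.0, -23.0, 13.0], [9.0, 2.0, -9.0], [-0.0, 28.0, 13.0], [-10.0, 61.0, 36.0], [-10.0, 91.0, 36.0]]
234 [[-20.0, -121.0, 47.0], [-21.0, -90.0, 48.0], [-4.0, -49.0, 13.0], [-4.0, -23.0, 12.0], [10.0, 2.0, -18.0], [-4.0, 29.0, 13.0], [-15.0, 62.0, 36.0], [-15.0, 92.0, 37.0]]
240 [[74.0, 1.0, -157.0], [-26.0, -91.0, 48.0], [-20.0, -56.0, 36.0], [-8.0, -23.0, 13.0], [9.0, 2.0, -24.0], [-9.0, 29.0, 14.0], [-1
[... 920 characters left out ...]
 [[-58.0, -128.0, 48.0], [11.0, -45.0, -59.0], [-50.0, -58.0, 35.0], [-35.0, -24.0, 12.0], [1.0, 2.0, -43.0], [-35.0, 30.0, 13.0], [-50.0, 65.0, 36.0], [11.0, 49.0, -59.0]]
282 [[-64.0, -129.0, 48.0], [11.0, -44.0, -63.0], [-55.0, -58.0, 36.0], [-41.0, -24.0, 14.0], [-2.0, 2.0, -43.0], [-63.0, 36.0, 47.0], [-63.0, 69.0, 48.0], [11.0, 47.0, -64.0]]
288 [[-70.0, -130.0, 48.0], [10.0, -43.0, -65.0], [-61.0, -59.0, 36.0], [-69.0, -30.0, 48.0], [-6.0, 2.0, -43.0], [-68.0, 36.0, 47.0], [-69.0, 69.0, 47.0], [10.0, 47.0, -65.0]]
294 [[12.0, -54.0, -73.0], [7.0, -43.0, -65.0], [-75.0, -63.0, 48.0], [-75.0, -30.0, 48.0], [-75.0, 3.0, 48.0], [-74.0, 37.0, 47.0], [-75.0, 70.0, 48.0], [8.0, 47.0, -66.0]]
```

View pics/c4.png

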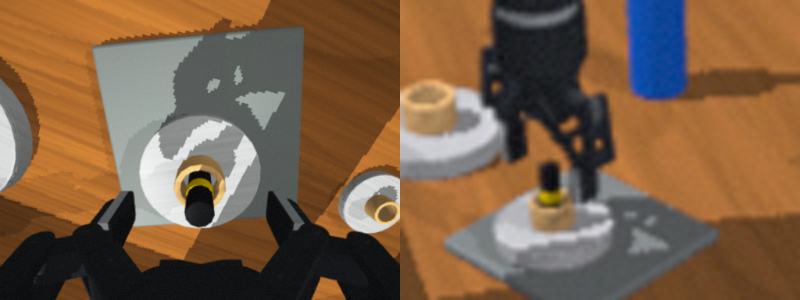

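The knob is now between the open fingers, about 1 mm off centre. Closing.

step_arm --pt "0.01 0.015 0 0 0 0" --pt "0 0 0 0 0 0" --pt "0 0 0 0 0 0" --pt "0 0 0 0 0 0" --pt "0 0 0 0 0 0" --pt "0 0 0 0 0 0" --pt "0 0 0 0 0 0" --pt "0 0 0 0 0 0" --grip 0 --newtons 40

```text
time_s: 8.0
eef_pos: [490.4, 143.4, 49.0]
tcp_rot: [-3.078, -0.627, 0.0]
ft_force: [-0.0, 2.2, 0.2]
finger_gap: 17.0
grip_force: 39.6
```

step_arm --pt "0 0 -0.1 0 0 0" --pt "0 0 -0.15 0 0 0" --pt "0 0 -0.25 0 0 0" --pt "0 0 -0.3 0 0 0" --pt "0 0 -0.4 0 0 0" --pt "0 0 -0.4 0 0 0" --pt "0 0 -0.3 0 0 0" --pt "0 0 -0.1 0 0 0" --pt "0 0 0 0 0 0"

```text
time_s: 9.12
eef_pos: [490.4, 143.1, 199.1]
tcp_rot: [3.078, 0.627, 0.0]
ft_force: [-0.6, 0.0, -3.1]
finger_gap: 17.0
grip_force: 39.3
```

```bash
python3 - <<'E'
from h import *
go(542,-199,198)
p,d=grab_frame("wrist");X=cloud("wrist",d);s=get_state();R=Ro.from_rotvec(s["tcp_rot"]).as_matrix()
T=(X-s["eef_pos"])@R;np.save("T.npy",T)
for v in range(190,240,5): print(v,X[v,257].round(0).tolist(),T[v,257].round(0).tolist())
q,_=grab_frame("side")
cv2.imwrite("pics/c5.png",np.hstack([cv2.resize(p,(400,300)),cv2.resize(q[90:205,140:293],(400,300),interpolation=2)]))
E
```

```text
t 9.125 pos [490.4 143.1 199.1] yaw 0.402 F [-0.6  0.  -3.1] | shift/75 [-1.15   4.468  0.016] turn/90 [ 0. -0. -0.]
190 [513.0, 152.0, 184.0] [25.0, 1.0, 14.0]
195 [510.0, 151.0, 183.0] [21.0, 1.0, 16.0]
200 [507.0, 150.0, 185.0] [19.0, 1.0, 14.0]
205 [507.0, 149.0, 193.0] [18.0, 1.0, 5.0]
210 [507.0, 149.0, 202.0] [18.0, 1.0, -3.0]
215 [506.0, 149.0, 206.0] [17.0, 1.0, -8.0]
220 [503.0, 148.0, 206.0] [14.0, 1.0, -8.0]
225 [498.0, 145.0, 200.0] [8.0, 1.0, -1.0]
230 [498.0, 146.0, 207.0] [8.0, 1.0, -9.0]
235 [498.0, 145.0, 213.0] [8.0, 1.0, -15.0]
```

View pics/c5.png

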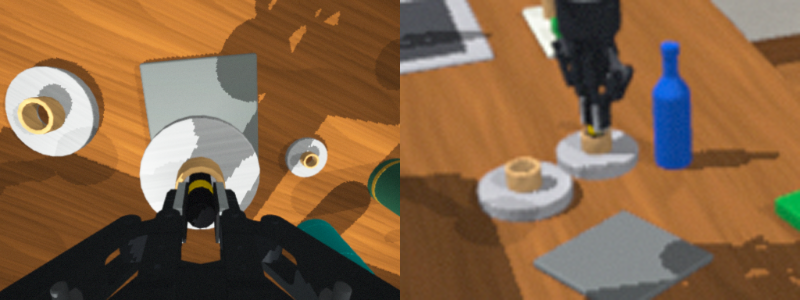

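Both lids are lifted together: the load is 3.1 N and the yellow band is showing. I'll stop short of the tin to measure its rim with the wrist camera.

step_arm --pt "-0.07 0.25 0 0 0 0" --pt "-0.128 0.496 0 0 0 0" --pt "-0.128 0.496 0 0 0 0" --pt "-0.128 0.496 0 0 0 0" --pt "-0.128 0.496 0 0 0 0" --pt "-0.128 0.496 0 0 0 0" --pt "-0.07 0.25 0 0 0 0" --pt "0 0 0 0 0 0" --pt "0 0 0 0 0 0" --pt "0 0 0 0 0 0"

```text
time_s: 10.48
eef_pos: [523.9, -84.3, 199.0]
tcp_rot: [-3.078, -0.629, 0.0]
ft_force: [0.3, -0.2, -2.5]
finger_gap: 16.2
grip_force: 39.5
```

```bash
python3 - <<'E'
from h import *
c=[]
for i in range(2):
    p,d=grab_frame("wrist");X=cloud("wrist",d);A=X.reshape(-1,3)
    R=A[(np.hypot(A[:,0]-542,A[:,1]+199)<55)&(A[:,2]>115)&(A[:,2]<125)]
    x=circ(R[:,:2],40.5);print(len(R),R.min(0).round(1),R.max(0).round(1),x,np.median(R[:,2]))
cv2.imwrite("pics/w6.png",p)
# lid held: steel top circle
R=A[(A[:,2]>180)&(A[:,2]<188)];s=get_state()
R=R[np.hypot(*(R[:,:2]-s["eef_pos"][:2]).T)<60]
r=np.hypot(*(R[:,:2]-R[:,:2].mean(0)).T)
print("lid",R.min(0).round(1),R.max(0).round(1))
go(x[0],x[1],198)
E
```

```text
1424 [ 500.  -239.8  115. ] [ 583.1 -156.5  122.4] [ 541.73717407 -197.61348435] 119.86845243428277
1400 [ 499.7 -240.   115. ] [ 583.  -156.5  122.4] [ 541.72710559 -197.63183104] 119.77437718515502
lid [ 475.6 -134.3  180. ] [573.  -34.9 188. ]
t 10.575 pos [524.  -84.4 199.1] yaw 0.403 F [-0.   0.7 -4.5] | shift/75 [-0.374  1.481  0.014] turn/90 [-0. -0.  0.]
```

step_arm --pt "-0.076 0.286 0 0 0 0" --pt "-0.12 0.45 0 0 0 0" --pt "-0.1 0.45 0 0 0 0" --pt "-0.08 0.3 0 0 0 0" --pt "0 0 0.2 0 0 0" --pt "0 0 0.2 0 0 0" --pt "0 0 0 0 0 0" --pt "0 0 0 0 0 0" --pt "0 0 0 0 0 0"

```text
time_s: 11.7
eef_pos: [542.1, -198.7, 169.6]
tcp_rot: [3.078, 0.628, 0.002]
ft_force: [0.5, 0.1, -3.2]
finger_gap: 16.8
grip_force: 39.5
```

```bash
python3 -c "
from h import *
go(541.6,-198,143)
for i in range(2): grab_frame('top');go(541.6,-198,143)"
```

```text
t 11.7 pos [ 542.1 -198.7  169.6] yaw 0.402 F [ 0.5  0.1 -3.2] | shift/75 [-0.003 -0.011  0.355] turn/90 [ 0.001 -0.001 -0.   ]
t 11.75 pos [ 542.  -198.8  169.7] yaw 0.402 F [-0.7  0.8 -2.8] | shift/75 [-0.002 -0.012  0.355] turn/90 [ 0.001 -0.001 -0.   ]
t 11.8 pos [ 542.  -198.8  169.6] yaw 0.402 F [-1.5  0.1 -3.1] | shift/75 [-0.001 -0.012  0.355] turn/90 [ 0.001 -0.    -0.   ]
```

Aligned. Lowering slowly, watching the force.

step_arm --pt "0 -0.01 0.06 0 0 0" --pt "0 0 0.06 0 0 0" --pt "0 0 0.06 0 0 0" --pt "0 0 0.05 0 0 0" --pt "0 0 0.05 0 0 0" --pt "0 0 0 0 0 0" --pt "0 0 0 0 0 0"

```text
time_s: 12.68
eef_pos: [541.5, -198.3, 148.1]
tcp_rot: [3.078, 0.627, 0.0]
ft_force: [1.5, -0.1, -2.9]
finger_gap: 17.2
grip_force: 39.6
```

step_arm --pt "0 0 0.015 0 0 0" --pt "0 0 0.015 0 0 0" --pt "0 0 0.015 0 0 0" --pt "0 0 0 0 0 0" --pt "0 0 0 0 0 0"

```text
time_s: 13.3
eef_pos: [541.4, -198.3, 144.7]
tcp_rot: [3.078, 0.627, 0.0]
ft_force: [-0.0, 0.0, -3.3]
finger_gap: 16.2
grip_force: 39.6
```

step_arm --pt "0 0 0.013 0 0 0" --pt "0 0 0 0 0 0" --pt "0 0 0 0 0 0"

```text
time_s: 13.68
eef_pos: [541.4, -198.3, 143.7]
tcp_rot: [3.078, 0.627, 0.0]
ft_force: [0.2, -0.1, -3.0]
finger_gap: 16.9
grip_force: 39.6
```

step_arm --pt "0 0 0.01 0 0 0" --pt "0 0 0 0 0 0" --pt "0 0 0 0 0 0"

```text
time_s: 14.05
eef_pos: [541.5, -198.3, 143.1]
tcp_rot: [3.078, 0.627, 0.001]
ft_force: [-0.8, -0.4, -1.9]
finger_gap: 16.9
grip_force: 39.8
```

step_arm --pt "0 0 0.006 0 0 0" --pt "0 0 0 0 0 0" --pt "0 0 0 0 0 0"

```text
time_s: 14.42
eef_pos: [541.6, -198.3, 143.0]
tcp_rot: [3.078, 0.627, 0.001]
ft_force: [-0.9, 1.1, 3.1]
finger_gap: 16.7
grip_force: 40.1
```

It made contact exactly at the predicted home height (TCP 143). Releasing, rising and closing the fingers above the knob.

step_arm --pt "0 0 0 0 0 0" --pt "0 0 0 0 0 0" --pt "0 0 0 0 0 0" --pt "0 0 0 0 0 0" --pt "0 0 0 0 0 0" --pt "0 0 -0.2 0 0 0" --pt "0 0 -0.4 0 0 0" --pt "0 0 -0.2 0 0 0" --pt "0 0 0 0 0 0" --grip 1

```text
time_s: 15.55
eef_pos: [542.1, -198.5, 204.1]
tcp_rot: [3.077, 0.627, 0.004]
ft_force: [0.2, 0.0, -0.2]
finger_gap: 85.3
grip_force: 0.0
```

```bash
python3 - <<'E'
from h import *
go(541.6,-198,173)
p,d=grab_frame("wrist");X=cloud("wrist",d);A=X.reshape(-1,3)
A=A[np.hypot(A[:,0]-542,A[:,1]+198)<56]
for lo,hi in((122,134),(144,156),(178,192)):
    R=A[(A[:,2]>lo)&(A[:,2]<hi)]
    print(lo,len(R),((R.min(0)+R.max(0))/2).round(1),np.median(R,0).round(1))
R=A[(A[:,2]>122)&(A[:,2]<134)];R=R[np.hypot(R[:,0]-542,R[:,1]+198)>25]
print("plane",np.linalg.lstsq(np.c_[R[:,:2]-[542,-198],np.ones(len(R))],R[:,2],rcond=None)[0])
q,_=grab_frame("side")
cv2.imwrite("pics/c7.png",np.hstack([cv2.resize(p,(400,300)),cv2.resize(q[160:280,200:360],(400,300),interpolation=2)]))
E
```

```text
t 15.55 pos [ 542.1 -198.5  204.1] yaw 0.402 F [ 0.2  0.  -0.2] | shift/75 [-0.004 -0.01   0.414] turn/90 [ 0.002 -0.002 -0.   ]
122 8389 [ 539.9 -199.9  128. ] [ 547.9 -195.8  127.2]
144 769 [ 541.  -199.9  150. ] [ 547.3 -195.4  148.9]
178 552 [ 540.6 -198.   181.6] [ 541.3 -197.7  183.1]
plane [-2.51925210e-03  6.94208139e-04  1.27140705e+02]
```

View pics/c7.png

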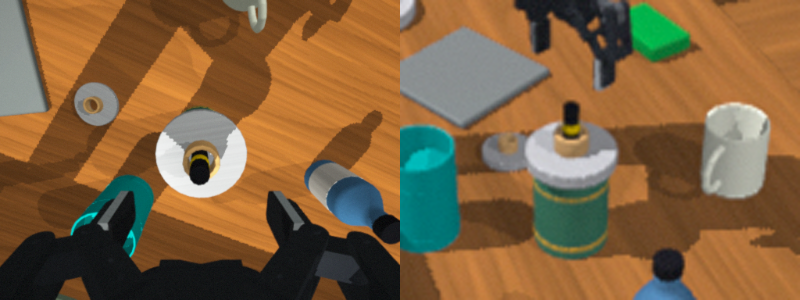

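The lid is level and home: the steel top is at z 127 (nominal 128), the knob is raised and the yellow band shows. Closing the fingers and pushing.

step_arm --pt "-0.008 -0.01 0 0 0 0" --pt "0 0 0 0 0 0" --pt "0 0 0 0 0 0" --pt "0 0 0 0 0 0" --pt "0 0 0 0 0 0" --pt "0 0 0 0 0 0" --pt "0 0 0.2 0 0 0" --pt "0 0 0.15 0 0 0" --pt "0 0 0 0 0 0" --pt "0 0 0 0 0 0" --grip 0

```text
time_s: 16.9
eef_pos: [540.7, -197.9, 176.2]
tcp_rot: [3.078, 0.627, -0.0]
ft_force: [-0.3, 0.3, 0.3]
finger_gap: -0.1
grip_force: 0.0
```

step_arm --pt "0 0 0.04 0 0 0" --pt "0 0 0.04 0 0 0" --pt "0 0 0 0 0 0" --pt "0 0 0 0 0 0"

```text
time_s: 17.4
eef_pos: [540.6, -197.8, 170.3]
tcp_rot: [3.078, 0.627, 0.0]
ft_force: [0.2, -0.1, -0.3]
finger_gap: -0.2
grip_force: 0.0
```

step_arm --pt "0 0 0.04 0 0 0" --pt "0 0 0 0 0 0" --pt "0 0 0 0 0 0"

```text
time_s: 17.77
eef_pos: [540.8, -197.9, 168.0]
tcp_rot: [3.078, 0.627, 0.002]
ft_force: [-0.8, 0.4, 5.0]
finger_gap: 0.1
grip_force: 2.8
```

step_arm --pt "0 0 0.03 0 0 0" --pt "0 0 0.03 0 0 0" --pt "0 0 0.03 0 0 0" --pt "0 0 0.03 0 0 0" --pt "0 0 0 0 0 0" --pt "0 0 0 0 0 0"

```text
time_s: 18.52
eef_pos: [540.8, -197.9, 158.9]
tcp_rot: [3.078, 0.627, 0.001]
ft_force: [-1.1, 0.5, 4.8]
finger_gap: 0.4
grip_force: 2.6
```

step_arm --pt "0 0 0.025 0 0 0" --pt "0 0 0 0 0 0" --pt "0 0 0 0 0 0"

```text
time_s: 18.9
eef_pos: [540.9, -197.9, 157.7]
tcp_rot: [3.077, 0.627, 0.002]
ft_force: [-2.0, 0.3, 9.1]
finger_gap: 0.2
grip_force: 4.4
```

step_arm --pt "0 0 0.02 0 0 0" --pt "0 0 0 0 0 0" --pt "0 0 0 0 0 0"

```text
time_s: 19.27
eef_pos: [541.1, -198.0, 157.7]
tcp_rot: [3.077, 0.627, 0.004]
ft_force: [-4.2, 1.6, 15.7]
finger_gap: 0.4
grip_force: 7.8
```

step_arm --pt "0 0 0.015 0 0 0" --pt "0 0 0 0 0 0" --pt "0 0 0 0 0 0"

```text
time_s: 19.65
eef_pos: [541.3, -198.1, 157.7]
tcp_rot: [3.076, 0.627, 0.005]
ft_force: [-5.2, 2.0, 20.2]
finger_gap: -0.5
grip_force: 10.3
```

The knob has hit its stop after about 11–12 mm at 20 N. Rising and opening.

step_arm --pt "0 0 -0.1 0 0 0" --pt "0 0 -0.2 0 0 0" --pt "0 0 -0.3 0 0 0" --pt "0 0 0 0 0 0" --pt "0 0 0 0 0 0" --pt "0 0 0 0 0 0" --pt "0 0 0 0 0 0" --pt "0 0 0 0 0 0" --grip 1

```text
time_s: 20.65
eef_pos: [540.4, -197.7, 198.4]
tcp_rot: [-3.078, -0.627, 0.001]
ft_force: [0.2, 0.3, 0.4]
finger_gap: 84.9
grip_force: 0.0
```

```bash
python3 - <<'E'
from h import *
p,d=grab_frame("wrist");X=cloud("wrist",d);A=X.reshape(-1,3)
A=A[np.hypot(A[:,0]-542,A[:,1]+198)<56]
for lo,hi in((122,134),(144,156),(164,190)):
    R=A[(A[:,2]>lo)&(A[:,2]<hi)]
    print(lo,len(R),((R.min(0)+R.max(0))/2).round(1),np.median(R,0).round(1))
R=A[(A[:,2]>122)&(A[:,2]<134)];c=circ(R[np.hypot(R[:,0]-541,R[:,1]+199)>47][:,:2],50);print(c)
go(540.8,-199,113)
q,_=grab_frame("side")
cv2.imwrite("pics/c8.png",np.hstack([cv2.resize(p,(400,300)),cv2.resize(q[160:280,200:360],(400,300),interpolation=2)]))
E
```

```text
122 8891 [ 540.9 -200.3  128. ] [ 548.4 -196.9  128.6]
144 985 [ 541.3 -200.2  150. ] [ 547.3 -196.5  150.2]
164 558 [ 541.2 -198.4  169.2] [ 542.7 -197.9  172.3]
[ 540.27369271 -198.78693434]
t 20.7 pos [ 540.5 -197.8  198.5] yaw 0.402 F [-0.9  0.4 -0.1] | shift/75 [-0.002  0.017  1.14 ] turn/90 [-0.  0. -0.]
```

View pics/c8.png

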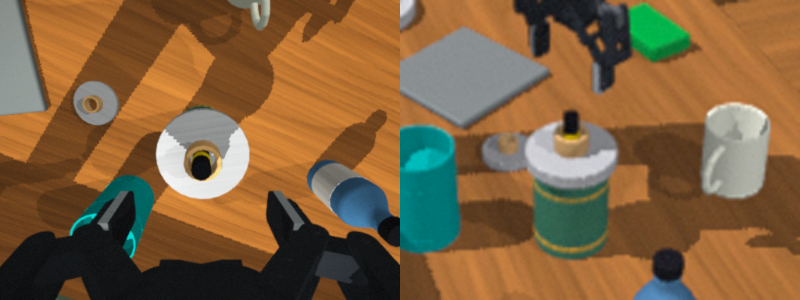

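The knob top is at z 172.3, which is fully down, and the band is hidden. Descending to the neck.

step_arm --pt "0 0.02 0.3 0 0 0" --pt "0 0 0.3 0 0 0" --pt "0 0 0.2 0 0 0" --pt "0 0 0.1 0 0 0" --pt "0 0 0 0 0 0" --pt "0 0 0 0 0 0" --pt "0 0 0 0 0 0"

```text
time_s: 21.62
eef_pos: [541.6, -199.4, 132.0]
tcp_rot: [3.078, 0.627, 0.002]
ft_force: [0.1, -0.7, -0.4]
finger_gap: 85.8
grip_force: 0.0
```

```bash
python3 - <<'E'
from h import *
go(540.9,-199.2,113)
p,d=grab_frame("wrist");X=cloud("wrist",d);A=X.reshape(-1,3)
s=get_state();R0=Ro.from_rotvec(s["tcp_rot"]).as_matrix();T=(A-s["eef_pos"])@R0
m=(np.hypot(A[:,0]-541,A[:,1]+199)<25)&(A[:,2]>144)&(A[:,2]<156)
print("neck tool",T[m].min(0).round(1),T[m].max(0).round(1))
m=(abs(T[:,1])>30)&(abs(T[:,1])<60)&(abs(T[:,0])<13)&(A[:,2]>133)
print("tip",A[m][:,2].min(),T[m][:,2].max(),T[m][T[m][:,1]>0][:,1].min(),T[m][T[m][:,1]<0][:,1].max())
E
```

```text
t 21.625 pos [ 541.6 -199.4  132. ] yaw 0.402 F [ 0.1 -0.7 -0.4] | shift/75 [-0.008 -0.006  0.253] turn/90 [ 0.001 -0.001 -0.   ]
neck tool [-17.3 -18.2 -24.1] [ 18.2  19.3 -12.1]
tip 158.6008309069677 -26.673560026398743 30.608681406366905 -30.26494253971964
```

step_arm --pt "0 0.005 0.15 0 0 0" --pt "0 0 0.1 0 0 0" --pt "0 0 0 0 0 0" --pt "0 0 0 0 0 0"

```text
time_s: 22.18
eef_pos: [541.3, -199.5, 112.4]
tcp_rot: [3.078, 0.627, -0.0]
ft_force: [-0.3, -0.1, -0.5]
finger_gap: 85.1
grip_force: 0.0
```

step_arm --pt "0 0 0 0 0 0" --pt "0 0 0 0 0 0" --pt "0 0 0 0 0 0" --pt "0 0 0 0 0 0" --pt "0 0 0 0 0 0" --pt "0 0 0 0 0 0" --pt "0 0 0 0 0 0" --grip 0 --newtons 40

```text
time_s: 23.05
eef_pos: [541.6, -199.7, 113.0]
tcp_rot: [3.078, 0.627, 0.001]
ft_force: [-0.2, -0.6, 5.9]
finger_gap: 36.7
grip_force: 40.5
```

The neck is gripped. The light 6 N is the tips resting on the lid. Lifting straight up, slowly at first.

step_arm --pt "0 0 -0.03 0 0 0" --pt "0 0 -0.04 0 0 0" --pt "0 0 -0.05 0 0 0" --pt "0 0 -0.1 0 0 0" --pt "0 0 0 0 0 0" --pt "0 0 0 0 0 0"

```text
time_s: 23.8
eef_pos: [541.2, -199.5, 129.1]
tcp_rot: [3.078, 0.627, 0.0]
ft_force: [-0.4, -0.2, -1.2]
finger_gap: 36.5
grip_force: 40.1
```

step_arm --pt "0 0 -0.12 0 0 0" --pt "0 0 -0.2 0 0 0" --pt "0 0 -0.25 0 0 0" --pt "0 0 -0.25 0 0 0" --pt "0 0 -0.2 0 0 0" --pt "0 0 -0.1 0 0 0" --pt "0 0 0 0 0 0" --pt "0 0 0 0 0 0" --pt "0 0 0 0 0 0"

```text
time_s: 24.92
eef_pos: [540.9, -199.4, 212.3]
tcp_rot: [-3.078, -0.627, 0.002]
ft_force: [-0.3, -0.6, -0.9]
finger_gap: 36.2
grip_force: 40.2
```

```bash
python3 - <<'E'
from h import *
s=get_state();print(s["eef_pos"],s["ft_force"],s["qvel"].round(3))
p,d=grab_frame("wrist");X=cloud("wrist",d);A=X.reshape(-1,3)
R=A[(np.hypot(A[:,0]-541,A[:,1]+199.5)<53)&(np.hypot(A[:,0]-541,A[:,1]+199.5)>24)&(A[:,2]>215)&(A[:,2]<240)]
c=np.linalg.lstsq(np.c_[R[:,:2]-[541,-199.5],np.ones(len(R))],R[:,2],rcond=None)[0];print("lid plane",c,np.median(R,0))
q,e=grab_frame("side");Y=cloud("side",e).reshape(-1,3)
for lo,hi in((116,127),(127,160),(160,182)):
    R=Y[(np.hypot(Y[:,0]-541,Y[:,1]+199)<48)&(Y[:,2]>lo)&(Y[:,2]<hi)];print(lo,len(R),R.min(0).round(),R.max(0).round(),np.median(R,0).round(1))
cv2.imwrite("pics/c9.png",np.hstack([cv2.resize(p,(400,300)),cv2.resize(q[130:280,180:380],(400,300),interpolation=2)]))
E
```

```text
[ 540.94442574 -199.40068325  212.25901869] [-0.30520545 -0.62217655 -0.91728418] [ 0.001 -0.002 -0.005 -0.001  0.     0.   ]
lid plane [-9.14422613e-03 -3.18030780e-03  2.27795606e+02] [ 563.10658073 -193.67396226  227.73295771]
116 492 [ 497. -245.  116.] [ 587. -153.  127.] [ 535.9 -207.4  123.4]
127 73 [ 528. -220.  127.] [ 578. -180.  160.] [ 539.7 -205.3  143.6]
160 36 [ 534. -210.  161.] [ 551. -195.  174.] [ 540.3 -204.1  169.6]
```

View pics/c9.png

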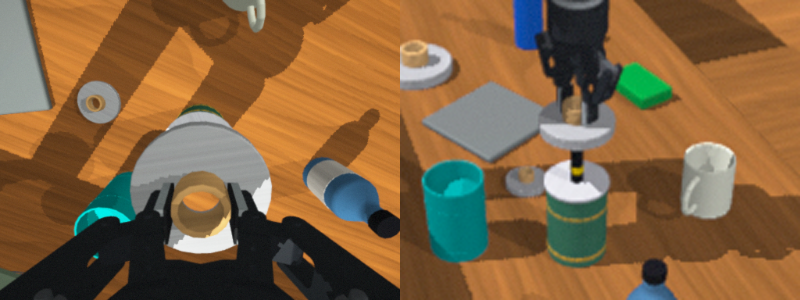

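The outer lid is level about 100 mm above where it sat (top at z 227.8). The inner lid is still home, with the knob top at about 172, which is down. Handing in.

```bash
python3 -c "
from plant import *
print(finish_job())"
```

```text
the job is handed in; nothing more can be done
None
```

The job is handed in: the inner lid is home on the green canister with its knob fully down, and the arm is still holding the outer lid level about 10 cm above where it sat.

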